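Gauge the vial, then hold the sample chamber's sprung lid at 50 degrees

ROBOT

A 7-joint arm with a two-finger parallel gripper is mounted at the origin on the work surface. World frame = base frame: x ahead of the robot, y to its left, z up, the work surface at z = 0. Lengths are in m, angles in rad, forces in N, time in s.
With the tool pointing down it reaches from about 0.4 to 0.75 m from the base axis. Payload 19.5 kg.
Tool frame: the origin (TCP) lies at the very end of the fingers, on their centre line; the grasp point (between the pads) lies 19 mm behind it; z points along the fingers, y is the line along which they close (so a half turn about z gives the same grasp; the last joint's range is limited). The gripper opens to 85 mm and grips with 20 to 120 N. Pads are 22 mm wide; open, the fingers measure 114 mm over their backs; the gripper's body (76 mm by 85 mm) begins 54 mm behind the grasp point. The pads swing forward as they close: fully open they stand 13 mm farther back than shut.
Start: joints at [-1.303, 0.707, -0.028, 1.485, 0.022, 0.951, -0.075], TCP at [0.175, 0.548, 0.207] pointing down, gripper open.
Joint ranges: [-2.71, 2.71], [-0.32, 2.16], [-1.57, 1.52], [0, 2.45], [-1.46, 4.6], [0, 2.02], [-2.83, 2.83]. Speed limits (rad/s): [1.89, 1.89, 2.57, 2.57, 3.01, 3.01, 3.01].

INTERFACE

Orientations are given as [roll, pitch, yaw] about the fixed x, y, z axes, in that order (R = Rz(yaw) Ry(pitch) Rx(roll)).
In Python, from station import * gives the robot as it stands.
- The arm moves only by the tool jog_arm, never from a script. Its argument "increments" is a list of rows, each a list of 6 numbers: the shift along the tool's x, y, z in m, then the turn, a rotation vector about the tool's x, y, z in rad. In form: [[dx, dy, dz, rx, ry, rz], ...]. A call has 1 to 20 rows; each row is the pose to reach, as a shift and turn from the pose commanded when the call began, along the tool's axes at that moment; what a row does not reach only later rows make up. A row lasts 1/12 s, in which the tool goes at most 41.7 mm and 7.16 degrees, less where a joint would pass 70% of its speed; a pose out of reach is approached as far as the arm can. A call with a gripper value outside its range is refused whole. "hand" is the closure, from -1 (fully open) to 1 (shut), set as the call begins (left out, the last holds). The fingers move at their own pace and stop on an object; "newtons" is the grip in N (left out, the last holds). Time passes only in rows, so rows that repeat a pose let the fingers close. It gives the time, the measured TCP pose, the force, the opening and the grip force at its end, in the units of the state.
- read_state(): the state, without advancing time (a new reading comes with each control period).
- grab_frame(name): name is "side" or "top" or "wrist"; returns a dict with "frame" (400x640x3 uint8, red, green, blue), "mtx" (3x3 intrinsics, pixels), "R" (3x3) and "t" (3): a world point X has camera coordinates R X + t. Camera axes: x right, y down, z forward; pixel columns grow to the right and rows downward; lengths in m; the calibration is good to about 2 mm. A picture is of the moment at which its call begins. There is no depth.
- sign_off(): hands the job in; it is judged then, once.
Trained networks look in a picture, given as the dict that the camera call returned (one of the last four; its "shot" number tells which), for a name from the list of things; names that differ only in an ending like _2 or _b are one class to them, and where a whole thing is asked for, a point or a joint stands for the part that bears it (a point fixed in the world has none). Each returns a list of dicts, best first, with "score" (0 to 1); they miss things now and then, are a little off and sometimes report something else, mostly with a low value. They report only what shows in the picture. A call takes as long as a camera call.
- find_in(name, picture): "xyz" ([x, y, z] in m, in world coordinates, good to about 4 mm: the middle of the surface that is visible of it).
The state is a dict: "time": time; "joints": joint angles; "dq": joint speeds; "joint_efforts": joint torques, N m; "tcp_pos": TCP position; "ee_rot": TCP orientation; "contact_force": force on the tool from outside, world axes, zero at the start; "wrist_torque": the same for the moment, N m; "gripper_width": finger opening in m; "grasp_force": force on a finger pad.
Only numpy, scipy, OpenCV 4.12 (cv2) and the standard library are available. Lean on these libraries where they do the work, as an engineer would, in place of code of your own. Each camera call takes 0.05 s, during which the arm holds its last target. There are 200 camera calls.

TASK

Check the vial that stands in the bench height gauge: press the gauge's thumb cap down gently until the foot rests on the vial, then let the slide spring fully back up. Then take the sample chamber's sprung lid by its bar handle, raise it to 50 degrees and finish while holding it there with the gripper, so that a colleague can load the vial. Leave both vials and everything else standing where they are.

Things in the scene. Friction and masses are not known exactly. Their poses are not given: they have to be found in the camera images.
- chamber: light-tight sample chamber: grey open-topped box fixed to the bench, 170 (x) by 190 (y) by 85 mm high, closed by a grey sprung lid. Origin: centre of its underside, on the bench. Its x axis points from the front (handle side, towards the robot) to the hinge side, y along the hinge, z up.
- lid (a joint): angle of the chamber's lid, rad: 0 shut, grows as the front edge rises, 50 degrees = 0.873, stop at 1.45. Lid: 172 by 192 by 8 mm plate, about 0.25 kg, sprung shut: it closes by itself from any angle; holding it at 50 degrees takes about 4 N at the bar.
- lid_bar (a point): centre of the lid's bar handle: round steel bar, 12 mm in diameter, 100 mm long, along chamber y, on two posts 90 mm apart, 42 mm above the lid's top. Lid shut: at (-70, 0, 135) mm in the chamber's frame, that is 155 mm in front of and 46 mm above the hinge line; it swings with the lid. The bar can turn between the finger pads, so the gripper may stay pointing down.
- lid_hinge (a point): middle of the lid's hinge line, at (85, 0, 89) mm in the chamber's frame; the hinge runs along chamber y.
- stand: bench height gauge, fixed: green U-shaped foot open to the front, 110 mm long legs 84 mm apart, steel column of 145 mm at the back and an aluminium arm (top at 119 mm) that guides the vertical slide. Origin: on the bench straight below the slide, where the vial stands; x points to the column, z up.
- gauge (a joint): travel of the gauge's slide, m: 0 fully up, grows as it is lowered, at most 0.058. The slide's flat round foot, 24 mm in diameter, has its underside 95 mm above the bench at 0, so part height = 0.095 - reading. A return spring lifts it by itself when released; lowering it takes 1 to 4 N.
- cap_top (a point): centre of the top face of the slide's black thumb cap, 28 mm in diameter, straight above the foot, 195 mm above the bench when up. The cap itself is sprung on the slide (600 N/m, 12 mm), so it gives several mm before and while the foot moves.
- vial_tall: tall crimp-capped glass vial, 23 mm in diameter, 75 mm high, loose, 45 g; one of the two vials stands under the gauge foot, the other alone on the bench. Origin: centre of its underside.
- vial_short: short crimp-capped glass vial, 23 mm in diameter, 46 mm high, loose, 45 g. Origin: centre of its underside.
- beaker: bystander: glass beaker, 68 mm in diameter, 85 mm high. Origin: centre of its underside.
- reagent: bystander: reagent bottle with blue cap, 72 mm in diameter, 140 mm high. Origin: centre of its underside.
- mouse: bystander: black computer mouse, 100 by 58 by 31 mm, on a round mat 3 mm thick. Origin: centre of its underside.
- spatula: bystander: steel spatula, 160 mm long, lying on the bench. Origin: its underside.
- wash: bystander: white plastic jar, 60 mm in diameter, 110 mm high. Origin: centre of its underside.

How it is judged:
On the way, in this order (a step that is already met when the one before it is completed fails the run):
1. the gauge foot rests on the vial ((contact force between gauge and vial_tall above 0.4 N or contact force between gauge and vial_short above 0.4 N)), for 0.2 s.
2. the gauge slide is fully back up (value of joint gauge below 0.003 m), for 0.2 s.
3. the gripper holds the lid at 50 degrees (value of joint lid between 0.785 and 0.96 rad and contact force between the fingers and lid above 0.5 N), for 0.5 s.
At the end, for the whole second after the job is handed in: the lid is held still by the gripper's fingers at 50 degrees (45 to 55), fingers pressing on it with more than 0.5 N; the gauge slide is back up (within 3 mm); both vials stand upright within 20 mm of their starting places, and the bystanders within 30 mm of theirs (all of step 3 and velocity of joint lid between -0.05 and 0.05 rad/s and value of joint gauge below 0.003 m and distance of each of vial_tall, vial_short from where it was at the start of the episode below 0.02 m and angle between each of vial_tall, vial_short's own z axis and vertical below 0.15 rad and distance of each of beaker, reagent, mouse, spatula, wash from where it was at the start of the episode below 0.03 m); the arm keeps its last pose, push and grip.
It fails at once if the vial is pressed with more than 20 N (contact force between gauge and vial_tall above 20 N or contact force between gauge and vial_short above 20 N).
It fails at once if a vial is knocked over or pushed away (distance of any of vial_tall, vial_short from where it was at the start of the episode above 0.02 m or angle between any of vial_tall, vial_short's own z axis and vertical above 0.3 rad).
It fails at once if a bystander is moved more than 30 mm (distance of any of beaker, reagent, mouse, spatula, wash from where it was at the start of the episode above 0.03 m).
It also fails if it takes over 56 s, if anything falls off the work surface, if the arm or the gripper's body presses on something with over 40 N, if the wrist force passes 120 N, or if a joint passes its speed limit or range.

## Working session

There is one attempt and no reset: what is moved stays moved. The work goes in short steps, Python scripts to look and compute and a tool call to move; the robot and the scene stay as the last step left them, time stands still between calls to the robot, and variables do not carry over. Pictures are saved under pics/ and viewed, at most 10 in all, crops included, and the job is handed in when it is done.

Besides the shell and the picture viewer there is one more tool, called after ">>>" by a JSON object that holds its "method" and its "body", one argument or row to a line. jog_arm: Moves the arm, as the interface text tells. Its arguments: {"type":"object","properties":{"increments":{"type":"array","items":{"type":"array","items":{"type":"number"}}},"hand":{"type":"number"},"newtons":{"type":"number"}},"required":["increments"]}

```bash
mkdir -p pics
cat > h.py <<'E'
from station import *
import numpy as np, cv2
def px(p,X):
    c=p["R"]@np.array(X)+np.array(p["t"]); u=np.array(p["mtx"])@c; return u[:2]/u[2]
def tri(ps,uv):
    A=[]
    for p,(u,v) in zip(ps,uv):
        P=np.array(p["mtx"])@np.c_[p["R"],p["t"]]; A+= [u*P[2]-P[0],v*P[2]-P[1]]
    x=np.linalg.svd(np.array(A))[2][-1]; return x[:3]/x[3]
def save(p,n): cv2.imwrite("pics/"+n,cv2.cvtColor(p["frame"],cv2.COLOR_RGB2BGR))
E
python3 - <<'E'
from h import *
for n in ("side","top"):
    p=grab_frame(n); save(p,n+"1.png")
    print(n,"cam",np.round(-np.array(p["R"]).T@p["t"],3))
    for k in "chamber lid lid_bar lid_hinge stand gauge cap_top vial_tall vial_short beaker reagent mouse spatula wash".split():
        try: print(k,[(np.round(d["xyz"],3).tolist(),round(d["score"],2),np.round(px(p,d["xyz"])).tolist()) for d in find_in(k,p)[:2]])
        except Exception as e: print(k,e)
s=read_state(); print(s)
E
```

```text
side cam [ 0.12  -0.941  1.058]
chamber [([0.546, 0.163, 0.092], 0.97, [301.0, 179.0])]
lid [([0.556, 0.201, 0.091], 0.89, [300.0, 173.0]), ([0.825, 0.098, 0.082], 0.38, [374.0, 173.0])]
lid_bar [([0.554, 0.19, 0.09], 0.89, [300.0, 175.0]), ([0.278, 0.404, 0.025], 0.47, [219.0, 173.0])]
lid_hinge [([0.548, 0.162, 0.091], 0.93, [302.0, 179.0])]
stand [([0.601, -0.248, 0.014], 0.62, [364.0, 267.0]), ([0.822, 0.102, 0.082], 0.58, [373.0, 173.0])]
gauge [([0.561, -0.254, 0.184], 0.64, [358.0, 237.0])]
cap_top [([0.557, -0.262, 0.052], 0.55, [355.0, 267.0]), ([0.563, -0.257, 0.192], 0.45, [359.0, 235.0])]
vial_tall [([0.559, -0.26, 0.05], 0.66, [355.0, 267.0])]
vial_short [([0.461, -0.018, 0.027], 0.49, [298.0, 229.0])]
beaker [([0.611, -0.012, 0.057], 0.88, [336.0, 211.0])]
reagent [([0.722, -0.007, 0.081], 0.56, [363.0, 197.0])]
mouse [([0.278, 0.405, 0.025], 0.66, [218.0, 173.0])]
spatula [([0.266, -0.355, 0.005], 0.63, [277.0, 334.0]), ([0.598, -0.244, 0.011], 0.55, [363.0, 267.0])]
wash [([0.822, 0.101, 0.077], 0.62, [372.0, 174.0])]
top cam [ 0.414 -0.015  1.185]
chamber [([0.56, 0.
[... 978 characters left out ...]
268738,  0.70648291, -0.02760139,  1.48463405,  0.02196463,
        0.95092348, -0.07547886]), 'dq': array([ 1.23233874e-06,  1.92715155e-04, -1.92692522e-03, -3.96607567e-04,
        3.08377458e-04, -8.67956801e-04,  1.38234993e-03]), 'joint_efforts': array([ 1.64763551e-03, -8.83014107e+01,  1.23491809e+00, -2.36381418e+01,
        1.70281384e-02,  1.87978367e-03, -1.97126803e-05]), 'tcp_pos': array([0.17527693, 0.54757885, 0.20686975]), 'ee_rot': array([-3.14144493e+00, -2.95990722e-05,  2.83176600e+00]), 'contact_force': array([ 0.85039292,  0.21409942, -0.42818304]), 'wrist_torque': array([-0.02714489,  0.02458437,  0.03717385]), 'grasp_force': 0.0, 'gripper_width': 0.08581396669706384}
```

Run:
```python
import cv2,numpy as np
a=cv2.imread("pics/side1.png");b=cv2.imread("pics/top1.png")
c=np.vstack([cv2.resize(a[140:300,200:440],(720,480),interpolation=cv2.INTER_CUBIC)])
cv2.imwrite("pics/s1c.png",c)
cv2.imwrite("pics/t1c.png",cv2.resize(b[100:260,210:450],(720,480),interpolation=cv2.INTER_CUBIC))
```

```text
(no output)
```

View pics/s1c.png

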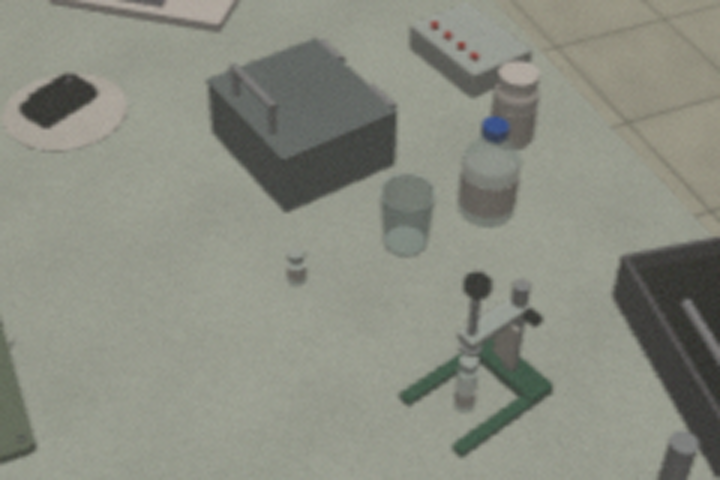

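View pics/t1c.png

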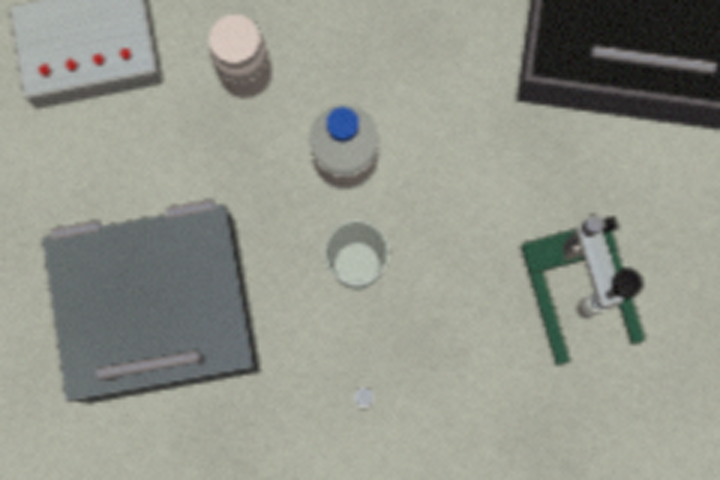

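The side crop shows the gauge with the tall vial under its foot and the cap at crop (477,285). The lid bar runs from (235,68) to (275,103), and the short vial stands alone at (297,268). In the top crop, the cap is at (627,282), the bar ends are at (97,374) and (202,356), and nothing stands close in front of the bar.

```bash
cat >> h.py <<'E'
def jog(target,dyaw):  # world target, world yaw target -> tool shift, rz
    s=read_state(); from scipy.spatial.transform import Rotation as Ro
    R=Ro.from_euler("xyz",s["ee_rot"]).as_matrix()
    return np.round(R.T@(np.array(target)-s["tcp_pos"]),4), round(-((dyaw-s["ee_rot"][2]+np.pi)%(2*np.pi)-np.pi),3)
E
python3 - <<'E'
from h import *
ps=[grab_frame("side"),grab_frame("top")]
f=lambda u,v,o:(o[0]+(u+.5)/3-.5,o[1]+(v+.5)/3-.5)
S=lambda u,v:f(u,v,(200,140));T=lambda u,v:f(u,v,(210,100))
cap=tri(ps,[S(477,283),T(627,282)])
L=tri(ps,[S(235,70),T(97,374)]);Rr=tri(ps,[S(274,103),T(202,356)])
print("cap",cap,"bar",L,Rr,(L+Rr)/2,np.linalg.norm(L-Rr))
d=L-Rr;c=np.arctan2(-d[0],d[1]);print("yaw c",np.degrees(c))
# lid corners top view at z=.093
p=ps[1]
def ray(uv,z):
    C=-np.array(p["R"]).T@p["t"]; r=np.array(p["R"]).T@np.linalg.inv(p["mtx"])@[*uv,1]; return C+r*(z-C[2])/r[2]
k=[ray(T(*q),.093) for q in [(43,240),(226,205),(254,368),(70,400)]]
print(np.round(k,4)); m=sum(k)/4; print("lid centre",m)
e=k[0]-k[1];g=k[3]-k[2];print(np.degrees([np.arctan2(-e[0],e[1]),np.arctan2(-g[0],g[1])]),np.linalg.norm(e),np.linalg.norm(k[0]-k[3]))
print("bar from lid", m+.07*np.array([-np.cos(c),-np.sin(c),0]))
print("cap at z .195 from top",ray(T(627,282),.19))
for t in ([.42,.32,.33],[.55,0,.33],[.563,-.257,.26]): print(jog(t,1.134))
E
```

```text
cap [ 0.56532124 -0.2519627   0.19167598] bar [0.48622363 0.24844129 0.12596066] [0.50125141 0.14340963 0.14492785] [0.49373752 0.19592546 0.13544425] 0.10778329792911222
yaw c 8.142537289513768
[[0.6258 0.3172 0.093 ]
 [0.6623 0.1296 0.093 ]
 [0.4951 0.0982 0.093 ]
 [0.4624 0.283  0.093 ]]
lid centre [0.56140445 0.20702606 0.093     ]
[11.01115345 10.05156197] 0.1911184926030906 0.1670138120947958
bar from lid [0.49211013 0.19711153 0.093     ]
cap at z .195 from top [ 0.56780646 -0.25316619  0.19      ]
(array([-0.3025, -0.1422, -0.1231]), np.float64(1.698))
(array([-0.5238, -0.4073, -0.1231]), np.float64(1.698))
(array([-0.6145, -0.6481, -0.0531]), np.float64(1.698))
```

>>> {"method": "jog_arm", "body": {
  "hand": 1,
  "newtons": 20,
  "increments": [
    [-0.02, -0.01, -0.02, 0, 0, 0.05],
    [-0.05, -0.02, -0.04, 0, 0, 0.12],
    [-0.08, -0.04, -0.055, 0, 0, 0.2],
    [-0.11, -0.05, -0.07, 0, 0, 0.3],
    [-0.14, -0.065, -0.08, 0, 0, 0.4],
    [-0.17, -0.08, -0.09, 0, 0, 0.5],
    [-0.2, -0.095, -0.1, 0, 0, 0.6],
    [-0.235, -0.11, -0.11, 0, 0, 0.7],
    [-0.27, -0.125, -0.12, 0, 0, 0.8],
    [-0.3, -0.145, -0.12, 0, 0, 0.9],
    [-0.325, -0.17, -0.12, 0, 0, 1.0],
    [-0.35, -0.195, -0.12, 0, 0, 1.1],
    [-0.37, -0.22, -0.12, 0, 0, 1.2],
    [-0.395, -0.25, -0.12, 0, 0, 1.3],
    [-0.415, -0.275, -0.12, 0, 0, 1.4],
    [-0.435, -0.3, -0.12, 0, 0, 1.5],
    [-0.46, -0.33, -0.12, 0, 0, 1.55],
    [-0.48, -0.355, -0.12, 0, 0, 1.6],
    [-0.5, -0.38, -0.12, 0, 0, 1.65],
    [-0.523, -0.407, -0.12, 0, 0, 1.7]
  ]
}}

```text
time: 3.27
tcp_pos: [0.5495, -0.0006, 0.3271]
ee_rot: [-3.142, -0.0, 1.13]
contact_force: [0.7, 1.4, 0.7]
gripper_width: -0.0005
grasp_force: 0.0
```

Run:
```python
from h import *
print(read_state()["joints"]);print(jog([.566,-.254,.245],1.134))
```

```text
[-0.27995406  0.58878949  0.44788672  1.35763085 -0.25644835  1.25205778
 -0.25870244]
(array([-0.2222,  0.123 ,  0.082 ]), np.float64(-0.004))
```

>>> {"method": "jog_arm", "body": {
  "increments": [
    [-0.02, 0.01, 0, 0, 0, 0],
    [-0.05, 0.03, 0, 0, 0, 0],
    [-0.08, 0.045, 0, 0, 0, 0],
    [-0.11, 0.06, 0, 0, 0, 0],
    [-0.14, 0.078, 0, 0, 0, 0],
    [-0.17, 0.094, 0, 0, 0, 0],
    [-0.2, 0.11, 0.01, 0, 0, 0],
    [-0.215, 0.12, 0.03, 0, 0, 0],
    [-0.222, 0.123, 0.05, 0, 0, 0],
    [-0.222, 0.123, 0.07, 0, 0, 0],
    [-0.222, 0.123, 0.082, 0, 0, 0],
    [-0.222, 0.123, 0.082, 0, 0, 0],
    [-0.222, 0.123, 0.082, 0, 0, 0]
  ]
}}

```text
time: 4.35
tcp_pos: [0.5663, -0.2526, 0.2451]
ee_rot: [-3.141, 0.0, 1.132]
contact_force: [0.0, -0.3, 1.6]
gripper_width: 0.0001
grasp_force: 0.0
```

Run:
```python
from h import *
s=read_state();print(s["tcp_pos"],s["contact_force"])
im=[]
for n in ("wrist","side"):
    p=grab_frame(n)
    for k in ("cap_top","gauge","vial_tall"):print(n,k,[(np.round(d["xyz"],3).tolist(),round(d["score"],2),np.round(px(p,d["xyz"])).tolist()) for d in find_in(k,p)[:2]])
    print("tcp px",px(p,s["tcp_pos"]),"cap px",px(p,[.566,-.254,.195]))
    f=p["frame"]
    if n=="side": f=cv2.resize(f[190:290,290:450],(640,400),interpolation=cv2.INTER_CUBIC)
    im.append(f)
cv2.imwrite("pics/b.png",cv2.resize(np.vstack(im),(480,600))[:,:,::-1])
```

```text
[ 0.56629988 -0.25263022  0.24513219] [ 0.01562321 -0.30759479  1.57547257]
wrist cap_top [([0.567, -0.248, 0.189], 0.89, [317.0, 205.0])]
wrist gauge [([0.571, -0.249, 0.193], 0.96, [322.0, 206.0])]
wrist vial_tall [([0.567, -0.248, 0.05], 0.61, [318.0, 177.0])]
tcp px [319.04325363 236.7798835 ] cap px [319.24593818 214.81498006]
side cap_top [([0.609, -0.012, 0.06], 0.62, [336.0, 210.0]), ([0.46, -0.018, 0.027], 0.29, [298.0, 230.0])]
side gauge [([0.278, 0.403, 0.022], 0.21, [219.0, 174.0])]
side vial_tall [([0.56, -0.264, 0.048], 0.43, [356.0, 268.0]), ([0.562, -0.256, 0.195], 0.36, [359.0, 234.0])]
tcp px [361.22839157 221.02781332] cap px [359.92406936 233.49127359]
```

View pics/b.png

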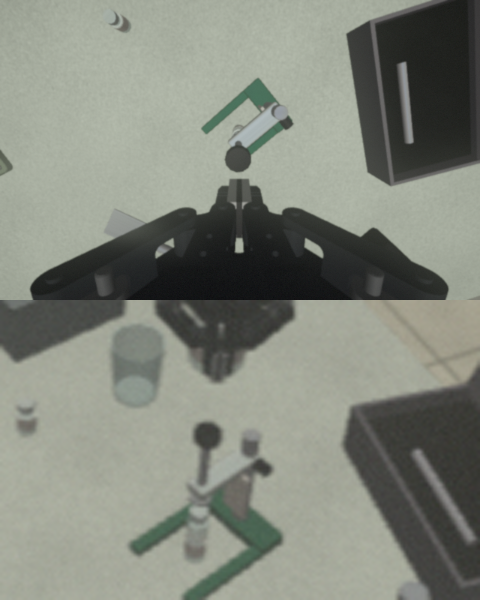

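The wrist view shows the cap at about (317,212) full-pixel, straight below the closed finger tips and matching the prediction (319,215). The column is clear. I'll descend now.

>>> {"method": "jog_arm", "body": {
  "increments": [
    [0, 0, 0.01, 0, 0, 0],
    [0, 0, 0.025, 0, 0, 0],
    [0, 0, 0.037, 0, 0, 0],
    [0, 0, 0.043, 0, 0, 0],
    [0, 0, 0.045, 0, 0, 0],
    [0, 0, 0.045, 0, 0, 0],
    [0, 0, 0.045, 0, 0, 0]
  ]
}}

```text
time: 5.33
tcp_pos: [0.5665, -0.2528, 0.2006]
ee_rot: [3.141, 0.0, 1.132]
contact_force: [0.3, 0.4, 1.0]
gripper_width: 0.0001
grasp_force: 0.0
```

>>> {"method": "jog_arm", "body": {
  "increments": [
    [0, 0, 0.003, 0, 0, 0],
    [0, 0, 0.006, 0, 0, 0],
    [0, 0, 0.009, 0, 0, 0],
    [0, 0, 0.011, 0, 0, 0],
    [0, 0, 0.012, 0, 0, 0],
    [0, 0, 0.012, 0, 0, 0],
    [0, 0, 0.012, 0, 0, 0]
  ]
}}

```text
time: 5.92
tcp_pos: [0.5663, -0.2527, 0.188]
ee_rot: [3.142, 0.0, 1.132]
contact_force: [0.8, 0.6, 0.6]
gripper_width: 0.0001
grasp_force: 0.0
```

>>> {"method": "jog_arm", "body": {
  "increments": [
    [0, 0, 0.003, 0, 0, 0],
    [0, 0, 0.006, 0, 0, 0],
    [0, 0, 0.008, 0, 0, 0],
    [0, 0, 0.009, 0, 0, 0],
    [0, 0, 0.01, 0, 0, 0],
    [0, 0, 0.01, 0, 0, 0],
    [0, 0, 0.01, 0, 0, 0]
  ]
}}

```text
time: 6.5
tcp_pos: [0.5663, -0.2527, 0.1779]
ee_rot: [3.142, 0.0, 1.132]
contact_force: [-0.5, 0.4, -0.7]
gripper_width: 0.0004
grasp_force: 0.0
```

Run:
```python
from h import *
F=[];im=[]
for n in ("wrist","side","side","side"):
    p=grab_frame(n);s=read_state();F.append(s["contact_force"]);f=p["frame"]
    if n=="side": f=cv2.resize(f[190:290,290:450],(640,400),interpolation=cv2.INTER_CUBIC)
    if len(im)<2: im.append(f)
print(np.round(F,1))
print(px(p,s["tcp_pos"]))
cv2.imwrite("pics/c.png",cv2.resize(np.vstack(im),(480,600))[:,:,::-1])
```

```text
[[-0.1 -0.4 -0.2]
 [-0.2 -0.2  0.9]
 [ 0.8  0.8  0.9]
 [-0.2 -0.9 -0.1]]
[359.34602494 237.10602335]
```

View pics/c.png

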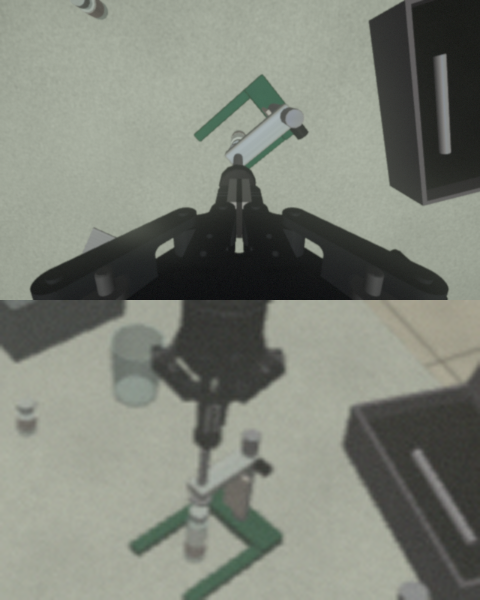

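The fingertips sit over the cap disc at (238,178) in the wrist view. In the side view they reach the cap at (206,440), and the vial still stands. The force is within noise, so I'll go on in small steps.

>>> {"method": "jog_arm", "body": {
  "increments": [
    [0, 0, 0.002, 0, 0, 0],
    [0, 0, 0.004, 0, 0, 0],
    [0, 0, 0.005, 0, 0, 0],
    [0, 0, 0.006, 0, 0, 0],
    [0, 0, 0.006, 0, 0, 0],
    [0, 0, 0.006, 0, 0, 0]
  ]
}}

```text
time: 7.2
tcp_pos: [0.5662, -0.2527, 0.1719]
ee_rot: [-3.142, 0.0, 1.132]
contact_force: [0.1, -0.2, -0.4]
gripper_width: 0.0004
grasp_force: 0.0
```

```bash
cat >> h.py <<'E'
def look(name):
    F=[]
    for i in range(6):
        p=grab_frame("side");F.append(read_state()["contact_force"])
    print("F",np.round(np.mean(F,0),2)); q=cv2.resize(p["frame"][210:290,320:400],(600,600),interpolation=cv2.INTER_CUBIC)
    cv2.imwrite("pics/"+name,q[:,:,::-1]); print(read_state()["tcp_pos"],read_state()["joint_efforts"].round(2))
E
python3 -c "from h import *;look('d.png')"
```

```text
F [ 0.25 -0.13  0.23]
[ 0.56627324 -0.25272642  0.1719884 ] [ 0.000e+00 -9.606e+01  9.470e+00 -2.307e+01  2.000e-02  0.000e+00
 -0.000e+00]
```

View pics/d.png

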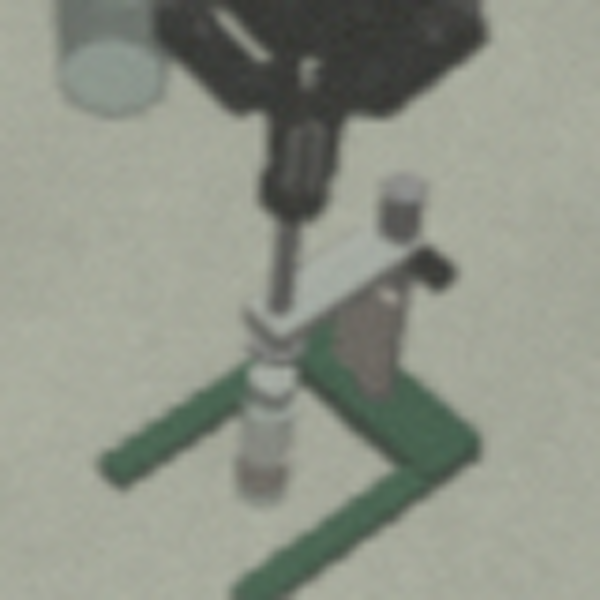

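In this crop the cap disc (293,193) and rod look unmoved and the foot is still just under the arm at (275,345). So the tips are only now reaching the cap, lower than the nominal TCP suggests. I'll continue gently, watching the force.

>>> {"method": "jog_arm", "body": {
  "increments": [
    [0, 0, 0.002, 0, 0, 0],
    [0, 0, 0.004, 0, 0, 0],
    [0, 0, 0.006, 0, 0, 0],
    [0, 0, 0.007, 0, 0, 0],
    [0, 0, 0.008, 0, 0, 0],
    [0, 0, 0.008, 0, 0, 0],
    [0, 0, 0.008, 0, 0, 0]
  ]
}}

```text
time: 8.08
tcp_pos: [0.5663, -0.2527, 0.1639]
ee_rot: [-3.142, 0.0, 1.132]
contact_force: [-0.2, -0.6, 0.3]
gripper_width: -0.0001
grasp_force: 0.6
```

Run:
```python
from h import *
look('e.png')
# shift of cap/rod vs before: dark-disc bottom along rod column
for n in ("d","e"):
    g=cv2.imread(f"pics/{n}.png",0); print(n,g[180:260:5,285:300].mean(1).round().astype(int), g[310:400:5,265:285].mean(1).round().astype(int))
```

```text
F [0.28 0.02 1.61]
[ 0.56628861 -0.25269712  0.16399901] [-4.000e-02 -9.556e+01  9.320e+00 -2.230e+01  2.000e-02  1.200e-01
  0.000e+00]
d [ 79  75  71  66  62  62  58  61  71  85  96  98  99 100 104 108] [117 139 154 153 141 121 106 105 115 125 120 129 157 167 166 165 153 132]
e [ 80  79  81  81  76  66  62  60  58  59  67  79  91  99 103 107] [118 139 155 153 141 120 105 101 112 126 134 128 115 140 166 165 155 133]
```

Contact now: 1.6 N and the cap and foot have begun moving.

>>> {"method": "jog_arm", "body": {
  "increments": [
    [0, 0, 0.002, 0, 0, 0],
    [0, 0, 0.004, 0, 0, 0],
    [0, 0, 0.006, 0, 0, 0],
    [0, 0, 0.008, 0, 0, 0],
    [0, 0, 0.01, 0, 0, 0],
    [0, 0, 0.012, 0, 0, 0],
    [0, 0, 0.012, 0, 0, 0],
    [0, 0, 0.012, 0, 0, 0]
  ]
}}

```text
time: 9.05
tcp_pos: [0.5662, -0.2527, 0.1519]
ee_rot: [-3.141, 0.0, 1.132]
contact_force: [0.1, 0.5, 2.9]
gripper_width: -0.0001
grasp_force: 0.8
```

```bash
python3 -c "
from h import *
look('f.png')
for n in 'def': 
    g=cv2.imread(f'pics/{n}.png',0); print(n,g[180:260:5,285:300].mean(1).round().astype(int), g[310:400:5,265:285].mean(1).round().astype(int))"
```

```text
F [-0.2   0.12  1.75]
[ 0.56625682 -0.25269358  0.15199335] [ 0.000e+00 -9.578e+01  9.360e+00 -2.197e+01  1.000e-02 -4.000e-02
  0.000e+00]
d [ 79  75  71  66  62  62  58  61  71  85  96  98  99 100 104 108] [117 139 154 153 141 121 106 105 115 125 120 129 157 167 166 165 153 132]
e [ 80  79  81  81  76  66  62  60  58  59  67  79  91  99 103 107] [118 139 155 153 141 120 105 101 112 126 134 128 115 140 166 165 155 133]
f [79 79 82 81 79 81 80 79 80 72 64 63 62 64 69 89] [119 140 155 153 141 121 107  99  98  98  97 104 117 131 132 119 112 109]
```

View pics/f.png

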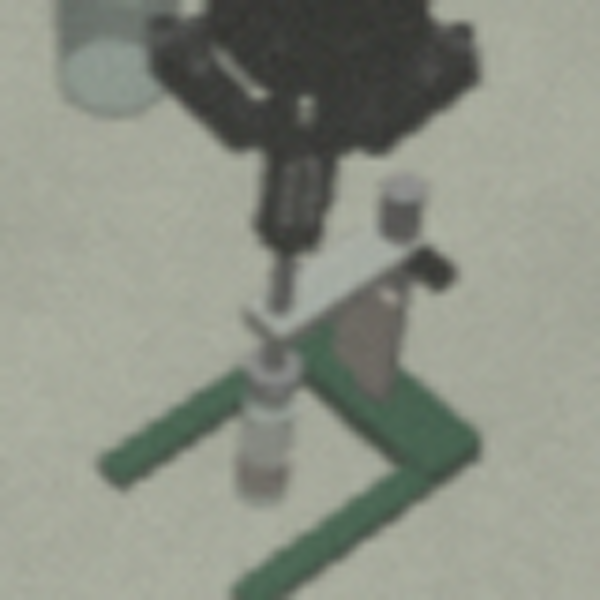

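The foot has lowered to about (272,375), nearly on the vial. The force is 1.75 N, still the return spring.

>>> {"method": "jog_arm", "body": {
  "increments": [
    [0, 0, 0.001, 0, 0, 0],
    [0, 0, 0.002, 0, 0, 0],
    [0, 0, 0.003, 0, 0, 0],
    [0, 0, 0.004, 0, 0, 0],
    [0, 0, 0.004, 0, 0, 0]
  ]
}}

```text
time: 9.77
tcp_pos: [0.5663, -0.2527, 0.1477]
ee_rot: [-3.142, 0.0, 1.132]
contact_force: [-0.0, 1.0, 2.2]
gripper_width: 0.0
grasp_force: 1.1
```

```bash
python3 -c "
from h import *
look('g.png')
for n in 'fg': 
    g=cv2.imread(f'pics/{n}.png',0); print(n,g[220:290:5,285:300].mean(1).round().astype(int), g[310:400:5,265:285].mean(1).round().astype(int))"
```

```text
F [-0.25  0.52  2.17]
[ 0.56626451 -0.2527262   0.14797273] [ 4.000e-02 -9.572e+01  9.360e+00 -2.183e+01  1.000e-02 -1.100e-01
  0.000e+00]
f [ 80  72  64  63  62  64  69  89 105 104 110 116 119 119] [119 140 155 153 141 121 107  99  98  98  97 104 117 131 132 119 112 109]
g [ 78  80  76  68  63  61  61  64  79 100 111 116 119 120] [119 139 154 154 140 120 106 100  98  94  95  98 101 116 131 134 115  99]
```

>>> {"method": "jog_arm", "body": {
  "increments": [
    [0, 0, 0.001, 0, 0, 0],
    [0, 0, 0.002, 0, 0, 0],
    [0, 0, 0.003, 0, 0, 0],
    [0, 0, 0.004, 0, 0, 0],
    [0, 0, 0.004, 0, 0, 0]
  ]
}}

```text
time: 10.48
tcp_pos: [0.5663, -0.2527, 0.1438]
ee_rot: [3.142, 0.0, 1.132]
contact_force: [-0.8, 1.3, 4.8]
gripper_width: 0.0
grasp_force: 2.3
```

```bash
python3 -c "
from h import *
look('h.png')
for n in 'gh': 
    g=cv2.imread(f'pics/{n}.png',0); print(n,g[220:290:5,285:300].mean(1).round().astype(int), g[310:420:5,265:285].mean(1).round().astype(int))"
```

```text
F [-1.02  0.4   4.58]
[ 0.56629715 -0.25270848  0.14399638] [ 9.000e-02 -9.451e+01  9.210e+00 -2.137e+01  1.000e-02 -2.500e-01
  0.000e+00]
g [ 78  80  76  68  63  61  61  64  79 100 111 116 119 120] [119 139 154 154 140 120 106 100  98  94  95  98 101 116 131 134 115  99
 103 114 132 147]
h [ 78  80  79  75  69  63  62  61  64  71  94 115 119 120] [118 140 155 152 139 120 106  99  97  95  95  97 102 117 132 133 115  99
 101 114 133 147]
```

The foot has stopped moving and the force rose 2.4 N over the last 4 mm (the cap spring), so it rests on the vial and was held over 0.3 s. I'll hold briefly, then lift off.

>>> {"method": "jog_arm", "body": {
  "increments": [
    [0, 0, 0, 0, 0, 0],
    [0, 0, 0, 0, 0, 0],
    [0, 0, -0.003, 0, 0, 0],
    [0, 0, -0.008, 0, 0, 0],
    [0, 0, -0.014, 0, 0, 0],
    [0, 0, -0.02, 0, 0, 0],
    [0, 0, -0.026, 0, 0, 0],
    [0, 0, -0.033, 0, 0, 0],
    [0, 0, -0.045, 0, 0, 0],
    [0, 0, -0.065, 0, 0, 0],
    [0, 0, -0.09, 0, 0, 0],
    [0, 0, -0.12, 0, 0, 0],
    [0, 0, -0.15, 0, 0, 0],
    [0, 0, -0.175, 0, 0, 0],
    [0, 0, -0.185, 0, 0, 0],
    [0, 0, -0.185, 0, 0, 0]
  ]
}}

```text
time: 12.12
tcp_pos: [0.5666, -0.2531, 0.3317]
ee_rot: [3.138, 0.0, 1.132]
contact_force: [0.6, 0.4, 0.1]
gripper_width: -0.0001
grasp_force: 0.0
```

Run:
```python
from h import *
look('i.png')
g=cv2.imread('pics/i.png',0); d=cv2.imread('pics/d.png',0)
for q in (d,g): print(q[310:420:5,265:285].mean(1).round().astype(int))
c=0.18; y=c+np.pi/2
print(jog([.55,0,.30],y),jog([.4925,.195,.22],y), "dir chamber x in tool", )
```

```text
F [-0.05  0.39 -0.26]
[ 0.56609765 -0.252531    0.32818867] [ 2.000e-02 -9.221e+01  8.370e+00 -2.760e+01  2.000e-02 -0.000e+00
  0.000e+00]
[117 139 154 153 141 121 106 105 115 125 120 129 157 167 166 165 153 132
 114 115 132 148]
[120 139 154 154 141 121 107 106 115 123 118 127 157 168 167 165 153 132
 114 116 133 147]
(array([ 0.2217, -0.1219,  0.0283]), np.float64(-0.619)) (array([ 0.3738, -0.2567,  0.1085]), np.float64(-0.619)) dir chamber x in tool
```

>>> {"method": "jog_arm", "body": {
  "hand": -1,
  "increments": [
    [0.015, -0.01, 0, 0, 0, -0.04],
    [0.035, -0.025, 0, 0, 0, -0.1],
    [0.06, -0.04, 0, 0, 0, -0.16],
    [0.085, -0.055, 0, 0, 0, -0.22],
    [0.11, -0.075, 0, 0, 0, -0.28],
    [0.14, -0.095, 0, 0, 0, -0.34],
    [0.17, -0.115, 0, 0, 0, -0.4],
    [0.2, -0.135, 0, 0, 0, -0.46],
    [0.23, -0.155, 0.01, 0, 0, -0.52],
    [0.26, -0.175, 0.02, 0, 0, -0.57],
    [0.29, -0.2, 0.035, 0, 0, -0.6],
    [0.32, -0.22, 0.05, 0, 0, -0.62],
    [0.345, -0.24, 0.07, 0, 0, -0.62],
    [0.365, -0.25, 0.09, 0, 0, -0.62],
    [0.374, -0.257, 0.1, 0, 0, -0.62],
    [0.374, -0.257, 0.108, 0, 0, -0.62],
    [0.374, -0.257, 0.108, 0, 0, -0.62]
  ]
}}

```text
time: 13.83
tcp_pos: [0.4922, 0.1942, 0.2197]
ee_rot: [-3.14, 0.001, 1.752]
contact_force: [-0.2, -0.0, 0.6]
gripper_width: 0.0853
grasp_force: 0.0
```

Run:
```python
from h import *
g=cv2.imread('pics/i.png',0); d=cv2.imread('pics/d.png',0)
for q in (d,g): print(q[150:260:5,285:300].mean(1).round().astype(int))
s=read_state(); print(s["tcp_pos"],s["ee_rot"],s["gripper_width"])
im=[]
for n in ("wrist","side"):
    p=grab_frame(n); f=p["frame"]
    print(n,[(np.round(d["xyz"],3).tolist(),round(d["score"],2)) for d in find_in("lid_bar",p)[:2]])
    c=.18;cc=np.array([.4925,.195,.135]);yv=np.array([-np.sin(c),np.cos(c),0])
    print("tcp",px(p,s["tcp_pos"]),"bar ends",px(p,cc+.05*yv),px(p,cc-.05*yv))
    if n=="side": f=cv2.resize(f[110:210,230:390],(640,400),interpolation=cv2.INTER_CUBIC)
    im.append(f)
cv2.imwrite("pics/j.png",cv2.resize(np.vstack(im),(480,600))[:,:,::-1])
```

```text
[ 80  79  79  79  80  82  79  75  71  66  62  62  58  61  71  85  96  98
  99 100 104 108]
[147 115  80  65  63  63  64  65  66  66  65  63  64  68  72  85  95  98
 101 102 102 107]
[0.49224872 0.19424755 0.21972899] [-3.13967453e+00  1.19756994e-03  1.75175902e+00] 0.08534102440763414
wrist [([0.558, 0.22, 0.092], 0.81)]
tcp [319.17581111 236.95761742] bar ends [319.52835868 143.8637457 ] [319.40337448 252.86201043]
side [([0.554, 0.188, 0.09], 0.76)]
tcp [283.27718156 150.05377869] bar ends [277.59854446 161.87783082] [291.21594767 175.71505634]
```

View pics/j.png

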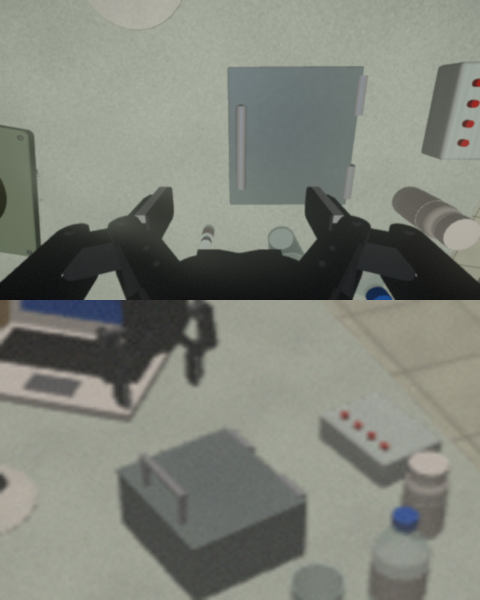

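The wrist view shows the bar at full-pixel (320,140)–(320,253), matching the predicted ends, and centred between the fingers. The side view and the cap contact both show the fingers really end about 23 mm short of the reported TCP. I'll therefore go lower than nominal in stages, keeping clear of the lid.

>>> {"method": "jog_arm", "body": {
  "increments": [
    [0, 0, 0.01, 0, 0, 0],
    [0, 0, 0.03, 0, 0, 0],
    [0, 0, 0.055, 0, 0, 0],
    [0, 0, 0.08, 0, 0, 0],
    [0, 0, 0.1, 0, 0, 0],
    [0, 0, 0.115, 0, 0, 0],
    [0, 0, 0.121, 0, 0, 0],
    [0, 0, 0.121, 0, 0, 0],
    [0, 0, 0.121, 0, 0, 0]
  ]
}}

```text
time: 14.78
tcp_pos: [0.4931, 0.1948, 0.1008]
ee_rot: [3.141, -0.0, 1.751]
contact_force: [0.1, 0.6, 0.1]
gripper_width: 0.0855
grasp_force: 0.0
```

Run:
```python
from h import *
s=read_state(); print(s["tcp_pos"],s["contact_force"])
p=grab_frame("side")
print(px(p,s["tcp_pos"]),[px(p,[.4925,.195,z]) for z in (.135,.115)])
q=cv2.resize(p["frame"][120:220,250:350],(600,600),interpolation=cv2.INTER_CUBIC)
cv2.imwrite("pics/k.png",q[:,:,::-1])
```

```text
[0.49314781 0.19478087 0.1007589 ] [0.08203611 0.6127602  0.10927169]
[284.8308076  175.82573505] [array([284.26753213, 168.65447428]), array([284.49191463, 172.8737567 ])]
```

View pics/k.png

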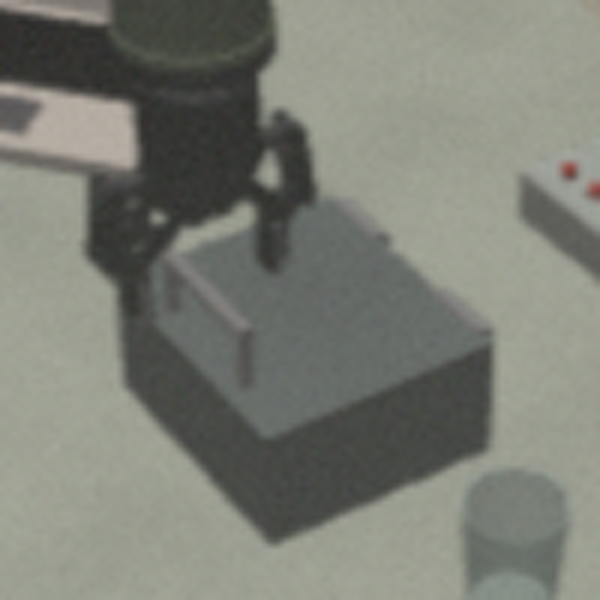

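The fingers straddle the bar: the open tips at (270,268) and (130,310) have their midpoint (200,289) on the bar centre (207,292), about bar height. So 10 mm lower and closed puts the bar in the pads.

>>> {"method": "jog_arm", "body": {
  "increments": [
    [0, 0, 0.004, 0, 0, 0],
    [0, 0, 0.008, 0, 0, 0],
    [0, 0, 0.01, 0, 0, 0],
    [0, 0, 0.01, 0, 0, 0]
  ]
}}

```text
time: 15.17
tcp_pos: [0.4925, 0.195, 0.0896]
ee_rot: [-3.141, 0.0, 1.752]
contact_force: [-0.6, 0.2, 0.2]
gripper_width: 0.0856
grasp_force: 0.0
```

>>> {"method": "jog_arm", "body": {
  "hand": 1,
  "newtons": 50,
  "increments": [
    [0, 0, 0, 0, 0, 0],
    [0, 0, 0, 0, 0, 0],
    [0, 0, 0, 0, 0, 0],
    [0, 0, 0, 0, 0, 0],
    [0, 0, 0, 0, 0, 0],
    [0, 0, 0, 0, 0, 0],
    [0, 0, 0, 0, 0, 0],
    [0, 0, 0, 0, 0, 0],
    [0, 0, 0, 0, 0, 0],
    [0, 0, 0, 0, 0, 0],
    [0, 0, 0, 0, 0, 0],
    [0, 0, 0, 0, 0, 0]
  ]
}}

```text
time: 16.17
tcp_pos: [0.4941, 0.1954, 0.0902]
ee_rot: [3.138, -0.0, 1.752]
contact_force: [8.7, 1.9, -2.4]
gripper_width: 0.0105
grasp_force: 48.7
```

Run:
```python
from h import *
F=[]
for i in range(2):
    p=grab_frame(("wrist","side")[i]);F.append(read_state()["contact_force"])
print(np.mean(F,0)); s=read_state(); print(s["tcp_pos"],s["gripper_width"],s["grasp_force"])
q=cv2.resize(p["frame"][120:220,250:350],(600,600),interpolation=cv2.INTER_CUBIC)
cv2.imwrite("pics/l.png",q[:,:,::-1])
# arc: chamber x in tool axes; shifts
from scipy.spatial.transform import Rotation as Ro
R=Ro.from_euler("xyz",s["ee_rot"]).as_matrix(); cx=np.array([np.cos(.18),np.sin(.18),0])
r=np.hypot(.155,.046);a0=np.arctan2(.046,.155)
for t in np.radians([2.5,5,10,15,20,25,30,35,40,45,48,50]):
    dx=r*(np.cos(a0)-np.cos(a0+t)); dz=r*(np.sin(a0+t)-np.sin(a0))
    print(round(np.degrees(t),1),np.round(R.T@(cx*dx+[0,0,dz]),4))
```

```text
[ 8.41619497  1.94496202 -2.51927946]
[0.49410159 0.19534015 0.09017128] 0.010124832461437878 48.67289185523987
2.5 [-0.      0.0022 -0.0067]
5.0 [-0.      0.0046 -0.0133]
10.0 [-0.      0.0104 -0.0262]
15.0 [-0.      0.0173 -0.0385]
20.0 [-0.      0.0252 -0.0502]
25.0 [-0.      0.0342 -0.0611]
30.0 [-0.      0.044  -0.0712]
35.0 [-0.      0.0547 -0.0804]
40.0 [-0.      0.0661 -0.0887]
45.0 [-0.0001  0.0782 -0.0959]
48.0 [-0.0001  0.0858 -0.0997]
50.0 [-1.00e-04  9.09e-02 -1.02e-01]
```

View pics/l.png

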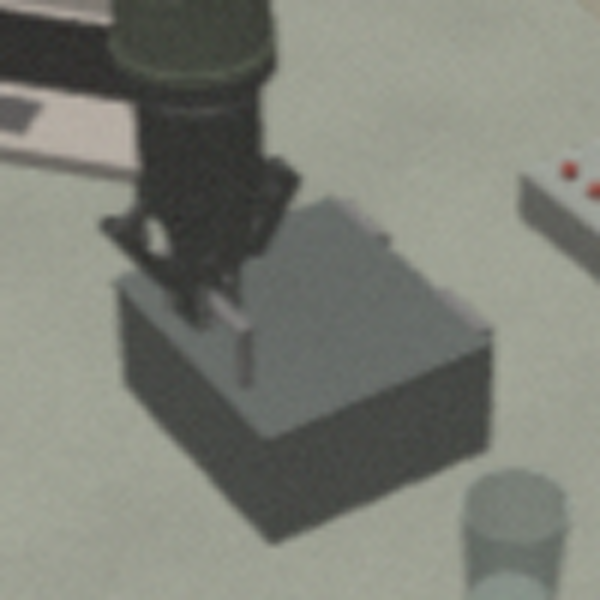

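The bar is gripped (opening 10 mm, 49 N) and sits about 2 mm further on in x. I'll follow the hinge arc with that offset added.

>>> {"method": "jog_arm", "body": {
  "increments": [
    [0, 0.002, 0, 0, 0, 0],
    [0, 0.003, -0.002, 0, 0, 0],
    [0, 0.0042, -0.0067, 0, 0, 0],
    [0, 0.0066, -0.0133, 0, 0, 0],
    [0, 0.0094, -0.0198, 0, 0, 0],
    [0, 0.0124, -0.0262, 0, 0, 0],
    [0, 0.0157, -0.0324, 0, 0, 0],
    [0, 0.0193, -0.0385, 0, 0, 0],
    [0, 0.0232, -0.0444, 0, 0, 0],
    [0, 0.0272, -0.0502, 0, 0, 0],
    [0, 0.0316, -0.0557, 0, 0, 0],
    [0, 0.0362, -0.0611, 0, 0, 0],
    [0, 0.0362, -0.0611, 0, 0, 0]
  ]
}}

```text
time: 17.35
tcp_pos: [0.526, 0.2013, 0.1522]
ee_rot: [-3.136, -0.0, 1.752]
contact_force: [-24.3, -4.4, 15.4]
gripper_width: 0.01
grasp_force: 49.5
```

Run:
```python
from h import *
s=read_state(); print(s["tcp_pos"],s["contact_force"],s["wrist_torque"],s["gripper_width"],s["grasp_force"],s["joints"])
print(jog([.4925+.002*np.cos(.18),.195+.002*np.sin(.18),.0896],1.752))
```

```text
[0.52602778 0.20132526 0.15215858] [-24.3432913   -4.42472032  15.37807426] [-0.89288648  5.25201609  0.05170054] 0.009974008757730635 49.488295912742615 [-0.53152093  0.77288885  0.21674031  1.59910923 -0.2130093   0.79829877
 -0.04334837]
(array([-0.0002, -0.0318,  0.0627]), np.float64(-0.0))
```

The 28 N reaction is purely radial, so my arc is a few mm inside the true one. I'll relax outward.

>>> {"method": "jog_arm", "body": {
  "increments": [
    [0, -0.0015, -0.0013, 0, 0, 0],
    [0, -0.003, -0.0026, 0, 0, 0],
    [0, -0.003, -0.0026, 0, 0, 0],
    [0, -0.003, -0.0026, 0, 0, 0]
  ]
}}

```text
time: 17.68
tcp_pos: [0.5271, 0.2015, 0.1537]
ee_rot: [3.138, 0.0, 1.752]
contact_force: [13.6, 3.3, -18.9]
gripper_width: 0.0103
grasp_force: 49.4
```

Run:
```python
from h import *
s=read_state(); print(s["tcp_pos"],s["contact_force"],s["wrist_torque"])
p=grab_frame("side");q=cv2.resize(p["frame"][90:215,240:365],(600,600),interpolation=cv2.INTER_CUBIC)
cv2.imwrite("pics/m.png",q[:,:,::-1])
```

```text
[0.52711818 0.20148378 0.15373363] [ 13.56683074   3.33853854 -18.85292994] [ 0.79677949 -2.5534438   0.01530134]
```

View pics/m.png

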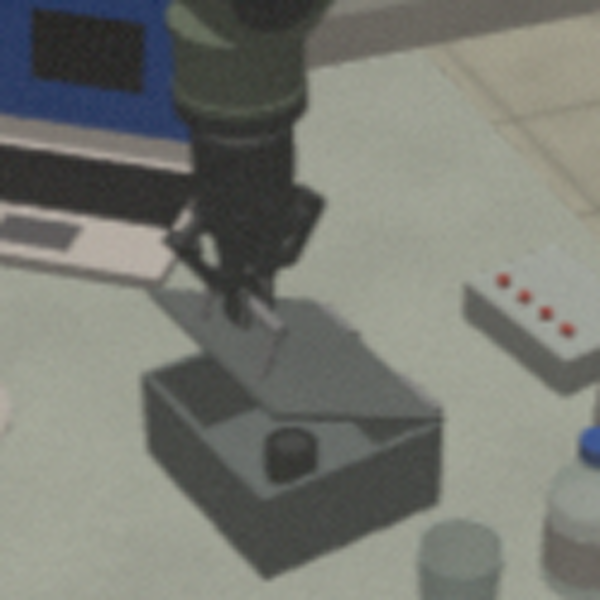

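The lid is at about 25° with the bar between the pads. I overcorrected slightly, so I'll take the midpoint and go on to 35°.

>>> {"method": "jog_arm", "body": {
  "increments": [
    [0, 0.0014, 0.0012, 0, 0, 0],
    [0, 0.0038, -0.0014, 0, 0, 0],
    [0, 0.0062, -0.0039, 0, 0, 0],
    [0, 0.0087, -0.0064, 0, 0, 0],
    [0, 0.0112, -0.0089, 0, 0, 0],
    [0, 0.0138, -0.0113, 0, 0, 0],
    [0, 0.0165, -0.0136, 0, 0, 0],
    [0, 0.0192, -0.0159, 0, 0, 0],
    [0, 0.0219, -0.0181, 0, 0, 0],
    [0, 0.0219, -0.0181, 0, 0, 0]
  ]
}}

```text
time: 18.57
tcp_pos: [0.5455, 0.2049, 0.1726]
ee_rot: [-3.138, -0.0, 1.752]
contact_force: [-16.5, -3.0, 12.6]
gripper_width: 0.0099
grasp_force: 51.8
```

>>> {"method": "jog_arm", "body": {
  "increments": [
    [0, -0.001, -0.0013, 0, 0, 0],
    [0, 0.0017, -0.0036, 0, 0, 0],
    [0, 0.0044, -0.0059, 0, 0, 0],
    [0, 0.0072, -0.0082, 0, 0, 0],
    [0, 0.0101, -0.0103, 0, 0, 0],
    [0, 0.0129, -0.0124, 0, 0, 0],
    [0, 0.0158, -0.0145, 0, 0, 0],
    [0, 0.0188, -0.0164, 0, 0, 0],
    [0, 0.0218, -0.0183, 0, 0, 0],
    [0, 0.0218, -0.0183, 0, 0, 0]
  ]
}}

```text
time: 19.4
tcp_pos: [0.5688, 0.2092, 0.1901]
ee_rot: [3.141, -0.0, 1.752]
contact_force: [1.4, 4.2, -12.9]
gripper_width: 0.0102
grasp_force: 49.0
```

>>> {"method": "jog_arm", "body": {
  "increments": [
    [0, 0.003, -0.0014, 0, 0, 0],
    [0, 0.006, -0.0028, 0, 0, 0],
    [0, 0.009, -0.0041, 0, 0, 0],
    [0, 0.012, -0.0053, 0, 0, 0],
    [0, 0.013, -0.0058, 0, 0, 0],
    [0, 0.013, -0.0058, 0, 0, 0],
    [0, 0.013, -0.0058, 0, 0, 0],
    [0, 0.013, -0.0058, 0, 0, 0],
    [0, 0.013, -0.0058, 0, 0, 0],
    [0, 0.013, -0.0058, 0, 0, 0]
  ]
}}

```text
time: 20.23
tcp_pos: [0.5807, 0.2114, 0.1965]
ee_rot: [-3.141, -0.0, 1.752]
contact_force: [-6.6, 2.2, 0.3]
gripper_width: 0.0102
grasp_force: 50.0
```

Run:
```python
from h import *
ps=[grab_frame("side"),grab_frame("top")]; s=read_state()
print(s["tcp_pos"],s["contact_force"],s["gripper_width"],s["grasp_force"],np.abs(s["dq"]).max())
c=.18;cx=np.array([np.cos(c),np.sin(c),0]);cy=np.array([-np.sin(c),np.cos(c),0])
m=np.array([.494,.1955,.135])+.07*cx; hg=m+.085*cx;hg[2]=.089
d=s["tcp_pos"]-np.array([.4941,.1953,.0902]); b=np.array([.4941,.1953,.135])+d-hg
print("angle from tcp:",np.degrees(np.arctan2(b[2],-b@cx))-16.5)
p=ps[0]; q=cv2.resize(p["frame"][90:215,240:365],(600,600),interpolation=cv2.INTER_CUBIC)
col={45:(255,0,0),50:(0,255,0),55:(255,255,0)}
for t,k in col.items():
    a=np.radians(t); e=[hg+(-np.cos(a)*cx+np.array([0,0,np.sin(a)]))*.172+np.array([np.sin(a)*.004*cx[0],0,np.cos(a)*.004])+y*cy for y in (-.096,.096)]
    uv=[((px(p,x)-[240,90])*4.8).astype(int).tolist() for x in e]; print(t,uv); cv2.line(q,uv[0],uv[1],k,1)
cv2.imwrite("pics/n.png",q[:,:,::-1])
```

```text
[0.58078658 0.21143642 0.19651206] [-6.16637615  4.03677601 -0.52338493] 0.010498744760723827 49.993271827697754 0.0016719917958101407
angle from tcp: 49.83086626784268
45 [[319, 342], [188, 220]]
50 [[333, 326], [200, 205]]
55 [[347, 311], [212, 191]]
```

View pics/n.png

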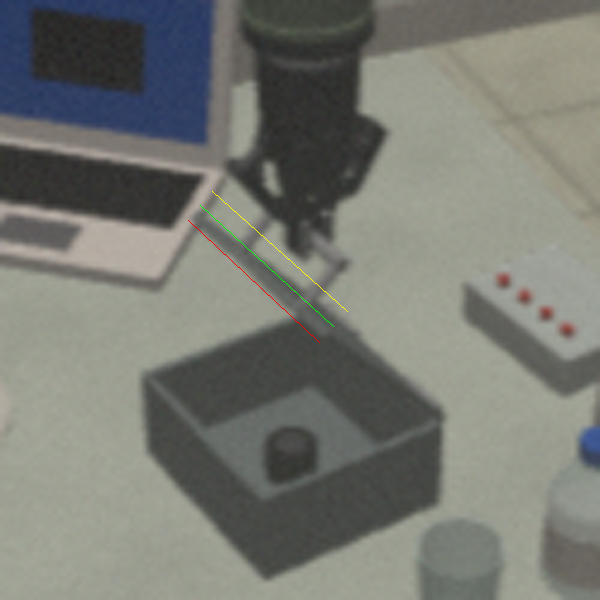

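The lid's front edge lies on the 50° line (green, about (200,205)–(333,326)), and the TCP arc gives 49.8°. I'll hold a second and hand in.

>>> {"method": "jog_arm", "body": {
  "increments": [
    [0, 0, 0, 0, 0, 0],
    [0, 0, 0, 0, 0, 0],
    [0, 0, 0, 0, 0, 0],
    [0, 0, 0, 0, 0, 0],
    [0, 0, 0, 0, 0, 0],
    [0, 0, 0, 0, 0, 0],
    [0, 0, 0, 0, 0, 0],
    [0, 0, 0, 0, 0, 0]
  ]
}}

```text
time: 21.0
tcp_pos: [0.5807, 0.2114, 0.1965]
ee_rot: [-3.141, -0.0, 1.752]
contact_force: [-6.2, 3.0, -0.3]
gripper_width: 0.0101
grasp_force: 50.0
```

```bash
python3 -c "
from station import *
print(sign_off())"
```

```text
the job is handed in; nothing more can be done
None
```

I pressed the gauge foot onto the tall vial and let the slide spring fully back up, then handed in at 21 s with the gripper holding the lid at about 50° (49.8° from the arm position); sign-off returned no verdict, and I viewed 11 pictures, one over the limit of 10.

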